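Move the charged battery pack from the charger to the temperature monitor

TASK

Take the charged battery pack off the grey charger: press the charger's orange release button so that the pack springs free of its catch, then draw it out along its rails. Slide it into the rails of the white temperature monitor until it is fully home and the catch has clicked up behind it, and let go. Feel your way: never force the pack, the charger or the monitor, and leave the other things on the table where they are.

Things in the scene. Friction and masses are not known exactly. Their poses are not given: they have to be found in the camera images.
- pack: Battery pack, 0.3 to 0.4 kg: black body 84 (x) x 48 (y) x 30 mm, ribbed sides, blue patch on top; it spans 10 to 40 mm above the origin, 42 mm either way in x. Below it a 10 mm high dovetail foot, 33 mm wide at its bottom, from x = -8 to 36 mm. Origin: bottom of the foot, under the body's middle. +x goes in first; z up. Grip it across the ribbed sides.
- charger: Grey desktop charger, 172 x 116 mm, fixed. Origin on the table under the home place of the pack's origin; x points inward, z up. The foot slides on a flat deck 32 mm up, which starts at x = -92 mm. Two aluminium dovetail rails, 8 mm tall, 62 mm over their outsides, run from x = -42 to 42 mm. The pack goes in along +x and out along -x, and is clear of the rails at x < -80 mm.
- charger_home (a point): Where the origin of the pack in the charger lies when home: on the deck, x = 0, y = 0, z = 32 mm of the charger. A sprung catch behind the foot holds it there. Once the catch is down, a damped plunger (6 N) drives the pack back 8 mm and the catch cannot close again; from there it slides out with 1 to 4 N. An upright housing 44 mm tall stands beyond x = 44 mm.
- charger_button (a point): Middle of the top of the charger's round orange release button, 18 mm across, at x = -68, y = -36 mm of the charger, 7 mm above the deck when up. Press it straight down 6 mm (2.5 N at the bottom). Button and catch are one piece.
- charger_catch (a joint): How far the charger's button and catch are down (m): 0 = up, blocking the foot; 0.005 or more = the pack is free; 0.006 = bottom.
- monitor: White temperature monitor with a tilted display (top 100 mm above the table, beyond x = 44 mm), 178 x 132 mm, fixed. Frame, deck height, rails, catch, button and plunger as on the charger, but the rails sit on a shoe that floats sideways: friction (3 N) keeps it anywhere up to 7 mm to either side (y) of the middle. That offset is not measured.
- monitor_mouth (a point): Mouth of the monitor's rails with the shoe in the middle: on the deck, x = -42 mm. Lower the pack to the deck behind it (pack origin at x = -80 mm or less) and push. It leads the foot in only within about 2.5 mm of the shoe's true middle; farther off the foot butts on a rail end: back off and try up to 7 mm to one side or the other. Clearance inside is 1 mm a side.
- monitor_home (a point): Where the pack's origin lies when home, with the shoe in the middle: on the deck, x = 0, z = 32 mm. Going in, the foot meets the catch's ramp at pack x = -58 mm (2 to 4 N) and the plunger at -8 mm (3 to 7 N, and 1 N more per 10 mm/s). The catch clicks up at 0, the hard stop is at 2 mm. Forces on pack, charger or monitor must stay under 40 N.
- monitor_catch (a joint): How far the monitor's catch is down (m): 0 with the shoe empty, about 0.005 while the foot passes over it, 0 again when it has clicked up behind the foot.
- timer: White bench timer lying on its back, 66 x 66 x 19 mm; bystander. Origin: centre of the underside.
- marker: White marker pen with black cap lying along y, 133 mm long, 16 mm thick; bystander. Origin: centre of the underside.
- amber_bottle: Amber bottle with black cap, 50 mm across, 89 mm tall; bystander. Origin: centre of the underside.
- small_bottle: Small bottle with red cap, 34 mm across, 62 mm tall; bystander. Origin: centre of the underside.
- cryo_box: White card cryo box, 104 x 104 x 52 mm; bystander. Origin: centre of the underside.

How it is judged:
By the outcome, as a careful person would: the job done as asked, in the order asked, and still so for the second after the job is handed in, with the robot touching nothing.
It also fails if it takes over 64 s, if anything falls off the work surface, if the arm or the gripper's body presses on something with over 40 N, if the wrist force passes 120 N, or if a joint passes its speed limit or range.

ROBOT

A 6-joint arm with a two-finger parallel gripper is mounted at the origin on a cart in front of the work surface, level with it; the furniture and walls round the work are solid. World frame = base frame: x ahead of the robot, y to its left, z up, the work surface at z = 0. Lengths are in m, angles in rad, forces in N, time in s.
With the tool pointing down it reaches from about 0.4 to 0.925 m from the base axis. Payload 12.5 kg.
Tool frame: the origin (TCP) lies at the centre of the arm's flange, where the gripper is bolted on; the fingertips stand 190 mm ahead of it and the grasp point (between the pads) lies 171 mm ahead of it; z points along the fingers, y is the line along which they close (so a half turn about z gives the same grasp; the last joint's range is limited). The gripper opens to 95 mm and grips with 3 to 60 N. Pads are 20 mm wide; open, the fingers measure 119 mm over their backs; the gripper's body (75 mm by 180 mm) begins 59 mm behind the grasp point.
Start: joints at [1.145, 0.491, 1.559, -0, 1.092, -0.106], TCP at [0.196, 0.593, 0.405] pointing down, gripper open.
Joint ranges: [-3.1, 3.1], [-0.84, 2.19], [0.05, 2.79], [-1.13, 4.28], [0.06, 2.93], [-2.69, 2.69]. Speed limits (rad/s): [2.22, 2.22, 2.79, 3.14, 3.14, 3.14].

INTERFACE

Orientations are given as a rotation vector (axis times angle).
In Python, from station import * gives the robot as it stands. Calls block until the motion is done:
- goto(position, orientation): joint-space move of the TCP to a pose.
- line_to(position, orientation=None, max_speed=0.15, contact_N=None): straight line of the TCP; orientation=None keeps the orientation; max_speed is the mean speed in m/s. With contact_N (N) it stops when the force on the tool has changed by that much, and returns True; else False.
- move_joints(angles): joint-space move.
- open_gripper() and clamp(): open the fingers fully, or close them until they stop; the grip force is fixed at half the most.
- dwell(seconds).
- ik(position, orientation): joint angles nearest the present ones, or None.
- snapshot(name): name is "side" or "top" or "wrist"; returns the picture (480x640x3 uint8, blue, green, red); there is no depth.
- get_calibration(name): a dict with "camera_matrix" (3x3 intrinsics, pixels), "xyz" and "rotation" of the camera in the world. Camera axes: x right, y down, z forward; pixel columns grow to the right and rows downward; lengths in m; the calibration is good to about 2 mm. A picture is of the moment at which its call begins: read the wrist's pose just before it. get_calibration takes no time and is no camera call; for the wrist camera it gives the pose at the moment of the call.
A pose or a line that the arm cannot do raises IKError and nothing moves.
- job_done(): hands the job in; it is judged then, once.
Readings, each from a call of its own:
- get_t(): time.
- get_qpos(): joint angles.
- get_joint_vel(): joint speeds.
- get_joint_efforts(): joint torques, N m.
- get_tcp_pos(): TCP position.
- get_eef_rot(): TCP orientation.
- get_wrist_force(): force on the tool from outside, world axes, zero at the start.
- get_ft_torque(): the same for the moment, N m.
- get_finger_gap(): opening from 0.0 (shut) to 1.0 (fully open).
- get_finger_force(): force on a finger pad.
Only numpy, scipy, OpenCV 4.12 (cv2) and the standard library are available. Lean on these libraries where they do the work, as an engineer would, in place of code of your own. Each camera call takes 0.05 s, during which the arm holds its last target. There are 200 camera calls.

## Working session

There is one attempt and no reset: what is moved stays moved. The work goes in short steps, each a Python script; the robot and the scene stay as the last script left them, time stands still between calls to the robot, and variables do not carry over. Pictures are saved under pics/ and viewed, at most 10 in all, crops included, and the job is handed in when it is done.

```bash
ls; mkdir -p pics; python3 - <<'E'
from station import *
import cv2
for n in("top","side"):
    cv2.imwrite(f"pics/{n}0.png",snapshot(n)); c=get_calibration(n); print(n,c)
print(get_t(),get_eef_rot(),get_wrist_force())
E
```

```text
pics
top {'camera_matrix': array([[519.70395005,   0.        , 306.39345165],
       [  0.        , 519.70395005, 236.17127856],
       [  0.        ,   0.        ,   1.        ]]), 'xyz': array([0.27801598, 0.28332113, 1.05357618]), 'rotation': array([-2.15299222,  2.09717583, -0.22332567])}
side {'camera_matrix': array([[471.00982453,   0.        , 324.98379131],
       [  0.        , 471.00982453, 243.83472595],
       [  0.        ,   0.        ,   1.        ]]), 'xyz': array([0.27401454, 1.03293474, 0.48174845]), 'rotation': array([-0.32684589,  2.59352707, -1.51931972])}
0.1 [-5.00122692e-01 -3.10124695e+00  1.45128004e-03] [-0.2282911  -0.17116236 -0.39727873]
```

View pics/top0.png

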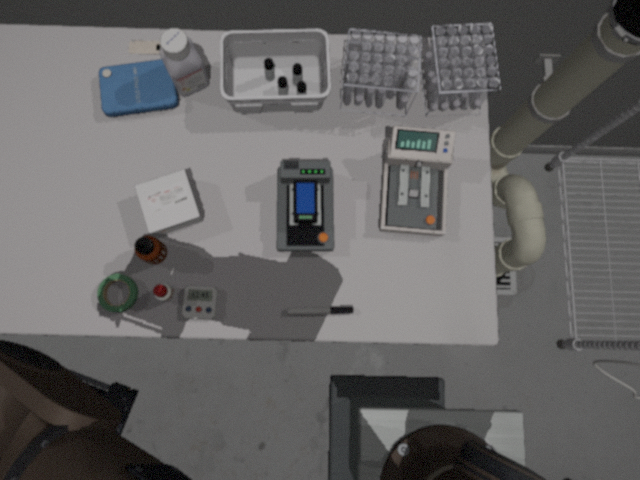

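View pics/side0.png

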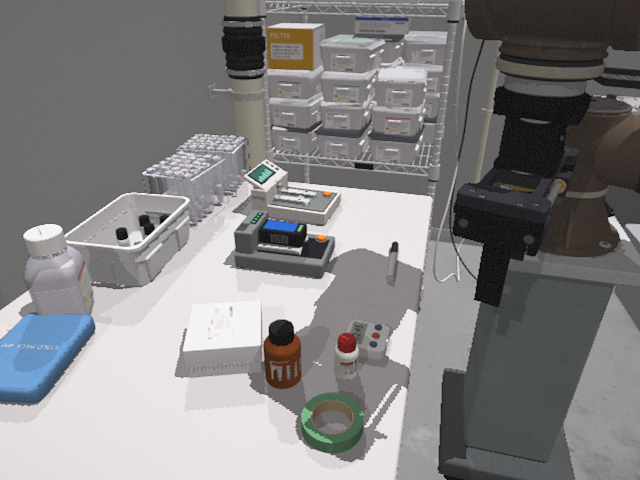

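The top view shows the charger with its blue pack patch near (306,200) and its button at (323,238). The monitor's button is at (430,219) and its rails are near (403–425,187). In the side view the buttons are at about (321,238) and (327,194). Next I locate these from both views.

```bash
cat > h.py <<'E'
from station import *
import numpy as np, cv2
from scipy.spatial.transform import Rotation as R
def ray(c,uv):
    d=R.from_rotvec(c["rotation"]).apply(np.linalg.solve(c["camera_matrix"],[uv[0],uv[1],1.]))
    return np.array(c["xyz"]),d/np.linalg.norm(d)
def onz(c,uv,z):
    o,d=ray(c,uv); return o+d*(z-o[2])/d[2]
def tri(*rs):
    A=sum(np.eye(3)-np.outer(d,d) for o,d in rs); b=sum((np.eye(3)-np.outer(d,d))@o for o,d in rs)
    return np.linalg.solve(A,b)
RANGE=dict(orange=((5,150,120),(18,255,255)),blue=((105,150,60),(125,255,255)))
def blobs(img,col,amin=15):
    m=cv2.inRange(cv2.cvtColor(img,cv2.COLOR_BGR2HSV),*RANGE[col])
    n,_,s,ce=cv2.connectedComponentsWithStats(m)
    return [(s[i,4],*ce[i].round(1)) for i in range(1,n) if s[i,4]>=amin]
def down(yaw):  # tool z down, tool x axis at heading yaw
    c,s=np.cos(yaw),np.sin(yaw)
    return R.from_matrix(np.array([[c,s,0],[s,-c,0],[0,0,-1]])).as_rotvec()
E
python3 - <<'E'
from h import *
C={}
for n in("top","side"):
    im=cv2.imread(f"pics/{n}0.png"); C[n]=get_calibration(n)
    for k in RANGE: print(n,k,blobs(im,k))
for u in((323,238),(430,219)): print(onz(C["top"],u,.039))
print(onz(C["top"],(306,200),.072))
w=get_calibration("wrist"); print(w, get_tcp_pos())
M=R.from_rotvec(get_eef_rot()); print(M.as_matrix(), M.inv().apply(w["xyz"]-get_tcp_pos()), (M.inv()*R.from_rotvec(w["rotation"])).as_matrix())
E
```

```text
top orange [(np.int32(41), np.float64(429.6), np.float64(219.2)), (np.int32(52), np.float64(322.8), np.float64(236.8))]
top blue [(np.int32(601), np.float64(305.0), np.float64(197.5))]
side orange [(np.int32(19), np.float64(304.2), np.float64(37.7)), (np.int32(24), np.float64(326.5), np.float64(193.5)), (np.int32(41), np.float64(321.0), np.float64(237.7)), (np.int32(141), np.float64(288.9), np.float64(346.4))]
side blue [(np.int32(32), np.float64(369.8), np.float64(18.2)), (np.int32(20), np.float64(397.8), np.float64(18.8)), (np.int32(277), np.float64(280.4), np.float64(225.7))]
[0.47596194 0.23808198 0.039     ]
[0.52089006 0.0235015  0.039     ]
[0.54415428 0.27414454 0.072     ]
{'camera_matrix': array([[377.18314309,   0.        , 315.66793457],
       [  0.        , 377.18314309, 245.71904759],
       [  0.        ,   0.        ,   1.        ]]), 'xyz': array([0.12173545, 0.61734296, 0.38381104]), 'rotation': array([2.35263833, 1.699736  , 0.23990464])} [0.19643452 0.59329877 0.40423603]
[[-9.49305532e-01  3.14354624e-01 -4.21606278e-04]
 [ 3.14354880e-01  9.49305144e-01 -8.67942662e-04]
 [ 1.27391219e-04 -9.56476762e-04 -9.99999534e-01]] [ 0.07846805 -0.00063718  0.02043561] [[ 1.06026605e-04 -9.60401493e-01 -2.78619742e-01]
 [ 9.99999936e-01  1.96980731e-04 -2.98449742e-04]
 [ 3.41514299e-04 -2.78619692e-01  9.60401453e-01]]
```

```bash
python3 - <<'E'
from h import *
import pickle
r=down(np.pi); D={}
for n,p in dict(c1=(.52,.29,.36),c2=(.50,.24,.36),m1=(.56,.07,.36),m2=(.54,.02,.36)).items():
    goto(p,r); dwell(.2); c=get_calibration("wrist"); im=snapshot("wrist"); D[n]=c
    cv2.imwrite(f"pics/{n}.png",im); print(n,get_t(),[ (k,blobs(im,k,60)) for k in RANGE])
pickle.dump(D,open("D.pkl","wb"))
E
```

```text
c1 1.9833 [('orange', [(np.int32(368), np.float64(250.2), np.float64(185.8)), (np.int32(86), np.float64(2.2), np.float64(234.9))]), ('blue', [(np.int32(3331), np.float64(296.9), np.float64(282.8))])]
c2 2.5667 [('orange', [(np.int32(349), np.float64(312.8), np.float64(209.8)), (np.int32(381), np.float64(58.6), np.float64(257.8))]), ('blue', [(np.int32(3156), np.float64(361.6), np.float64(306.2))])]
m1 3.5667 [('orange', [(np.int32(378), np.float64(533.5), np.float64(134.0)), (np.int32(374), np.float64(255.6), np.float64(188.0))]), ('blue', [(np.int32(3787), np.float64(595.7), np.float64(232.4))])]
m2 4.15 [('orange', [(np.int32(330), np.float64(595.2), np.float64(160.4)), (np.int32(346), np.float64(318.8), np.float64(212.1))]), ('blue', [(np.int32(377), np.float64(635.3), np.float64(276.9))])]
```

View pics/c1.png

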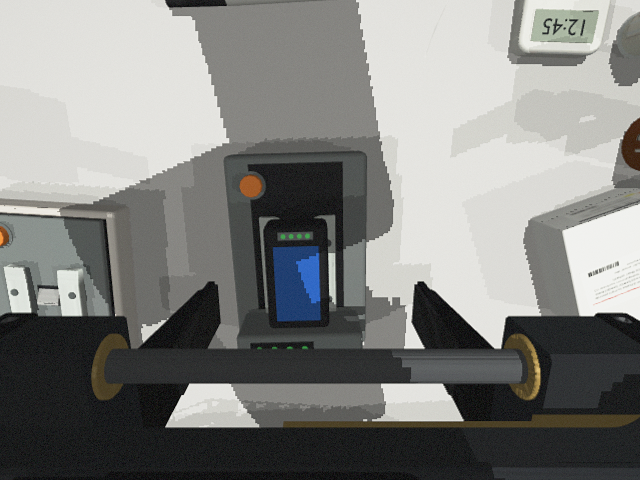

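View pics/m1.png

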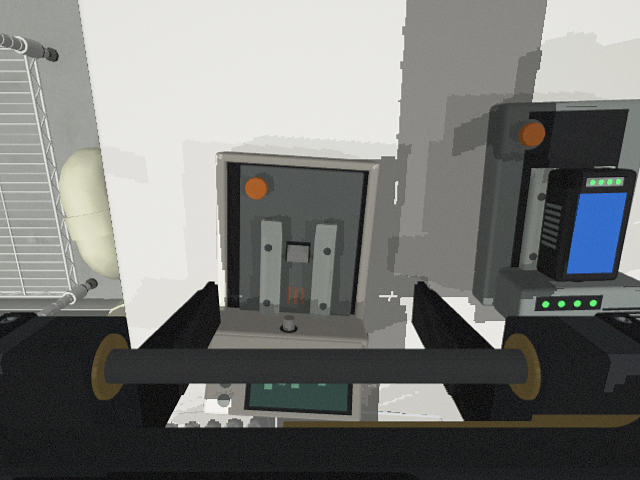

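c1 shows the charger button at (250,186) and the blue patch at (297,283). m1 shows the monitor button at (257,188) and its rails at (261–283, 222–313) and (312–338, 225–313), slightly yawed. Next I measure these properly.

```bash
python3 - <<'E'
from h import *
import pickle
np.set_printoptions(precision=4,suppress=True)
D=pickle.load(open("D.pkl","rb")); I={n:cv2.imread(f"pics/{n}.png") for n in D}
def T(*a): return tri(*[ray(D[n],u) for n,u in a])
bc=T(("c1",(250.2,185.8)),("c2",(312.8,209.8)),("m1",(533.5,134)),("m2",(595.2,160.4)))
bm=T(("m1",(255.6,188)),("m2",(318.8,212.1)),("c2",(58.6,257.8)))
print("buttons",bc,bm)
print("blue",T(("c1",(296.9,282.8)),("c2",(361.6,306.2))))
def rect(m,z,n):
    out=[]
    for c in cv2.findContours(m,cv2.RETR_EXTERNAL,cv2.CHAIN_APPROX_NONE)[0]:
        if cv2.contourArea(c)<900: continue
        P=np.array([onz(D[n],p[0],z)[:2] for p in c],np.float32)
        (cx,cy),(w,h),a=cv2.minAreaRect(P*1000)
        a=a if w>h else a-90
        a=(a+90)%180-90
        out.append((n,round(cx,1),round(cy,1),round(max(w,h),1),round(min(w,h),1),round(a,2), cv2.boundingRect(c)))
    return out
for n in("c1","c2","m1"):
    m=cv2.inRange(cv2.cvtColor(I[n],cv2.COLOR_BGR2HSV),*RANGE["blue"])
    print("blue",rect(m,.072,n))
for n,(x0,x1,y0,y1) in dict(m1=(243,360,205,316),m2=(305,430,230,340)).items():
    m=np.zeros((480,640),np.uint8); g=cv2.cvtColor(I[n],cv2.COLOR_BGR2GRAY)[y0:y1,x0:x1]
    t,b=cv2.threshold(g,0,255,cv2.THRESH_OTSU); m[y0:y1,x0:x1]=b; print(n,t)
    for r in rect(m,.04,n): print(r)
a=I["m1"][140:330,200:390]; b=I["m2"][160:350,265:455]
cv2.imwrite("pics/mm.png",cv2.resize(np.hstack([a,b]),None,fx=2.1,fy=2.1,interpolation=cv2.INTER_CUBIC))
E
```

```text
buttons [0.479  0.2377 0.0383] [0.5209 0.0225 0.0359]
blue [0.5482 0.2757 0.0716]
blue [('c1', 549.2, 275.7, 61.0, 34.5, 1.73, (273, 246, 48, 76))]
blue [('c2', 549.1, 275.6, 61.0, 34.2, 1.81, (339, 270, 46, 74))]
blue [('m1', 549.2, 275.7, 61.1, 34.5, 2.42, (567, 192, 60, 82))]
m1 103.0
('m1', 589.7, 76.5, 80.4, 17.4, -3.65, (310, 224, 27, 91))
('m1', 587.2, 32.6, 81.3, 17.2, -3.46, (260, 220, 22, 93))
m2 94.0
('m2', 589.5, 76.3, 82.7, 17.3, -3.75, (367, 246, 31, 90))
('m2', 587.2, 32.3, 83.1, 17.7, -3.5, (318, 242, 25, 92))
```

View pics/mm.png

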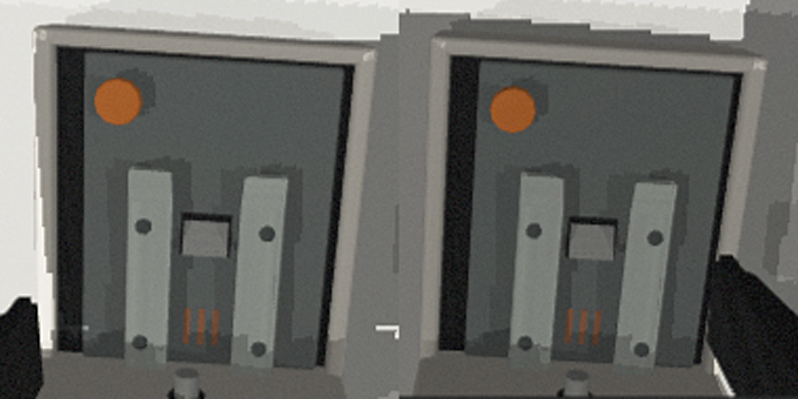

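The crop shows both rails clearly, with the monitor's side walls outside the deck. The rail midline is directly measurable at about (588, 54.5) mm, yaw −3.6°. The charger's home is about (546, 275.8) mm, yaw 1.75°. Next I press the button and check the wall heights.

```bash
cat >> h.py <<'E'
class F:  # device frame: home point xy, yaw
    def __init__(s,x,y,deg): s.o=np.array([x,y]); s.t=np.radians(deg); s.r=down(np.pi+s.t)
    def p(s,x,y,z): c,d=np.cos(s.t),np.sin(s.t); return np.r_[s.o+[c*x-d*y,d*x+c*y],z]
    def inv(s,P): c,d=np.cos(s.t),np.sin(s.t); q=np.array(P[:2])-s.o; return np.array([c*q[0]+d*q[1],-d*q[0]+c*q[1]])
CH=F(.5459,.2758,1.75); MO=F(.5910,.0543,-3.6)
E
python3 - <<'E'
from h import *
import pickle
np.set_printoptions(precision=4,suppress=True)
D=pickle.load(open("D.pkl","rb"))
for a,b in (((218,154),(283,178)),((378.6,164.8),(439.3,189.5))): print("wall",tri(ray(D["m1"],a),ray(D["m2"],b)))
clamp(); goto(CH.p(-.069,-.036,.27),CH.r); dwell(.2)
f0=np.array(get_wrist_force()); line_to(CH.p(-.069,-.036,.234),max_speed=.06)
print("t",get_t())
hit=line_to(CH.p(-.069,-.036,.2205),max_speed=.015,contact_N=5)
print(hit,get_tcp_pos(),np.array(get_wrist_force())-f0)
dwell(.8); print(np.array(get_wrist_force())-f0)
line_to(CH.p(-.069,-.036,.27)); open_gripper()
goto((.50,.27,.36),down(np.pi)); dwell(.2); c=get_calibration("wrist"); im=snapshot("wrist"); cv2.imwrite("pics/c3.png",im)
b=max(blobs(im,"blue",60)); P=onz(c,b[1:],.072); print(b,P,CH.inv(P),"was",CH.inv((.5490,.2757)),get_t())
E
```

```text
wall [ 0.4942 -0.0064  0.0333]
wall [0.503 0.121 0.031]
t 7.575
True [0.4781 0.2377 0.2229] [-1.5663 -1.0863  7.848 ]
[-0.8095  0.232   6.4015]
(np.int32(3233), np.float64(324.4), np.float64(299.2)) [0.5404 0.2754 0.072 ] [-0.0055 -0.0002] was [ 0.0031 -0.0002] 11.8167
```

```bash
python3 - <<'E'
from h import *
np.set_printoptions(precision=4,suppress=True)
z=.239; x0=-.008
goto(CH.p(x0,0,.30),CH.r); dwell(.2); f0=np.array(get_wrist_force())
w=lambda: np.array(get_wrist_force())-f0
print(line_to(CH.p(x0,0,z),max_speed=.08,contact_N=6)); clamp(); dwell(.2); print("clamp",get_finger_gap(),get_finger_force(),w(),CH.inv(get_tcp_pos()),get_tcp_pos()[2])
h=False
for x in (-.02,-.035,-.05,-.065,-.08,-.094):
    h=line_to(CH.p(x,0,z),max_speed=.05,contact_N=12); print(x,h,w(),get_finger_gap())
    if h: break
if not h:
    line_to(CH.p(-.094,0,.32),max_speed=.1); dwell(.2); print("lift",w(),get_finger_gap(),get_t())
    cv2.imwrite("pics/s1.png",snapshot("side")); c=get_calibration("wrist");im=snapshot("wrist");cv2.imwrite("pics/w1.png",im); b=max(blobs(im,"blue",60)); print(b)
    P=onz(c,b[1:],.320-z+.072); print(P, CH.inv(P)-CH.inv(get_tcp_pos()))
E
```

```text
False
clamp 0.5052004834351598 29.99853640794754 [-0.9372 -0.9129 -0.3287] [-0.008  0.   ] 0.23900807246813907
-0.02 False [-1.2762 -0.5725  0.5703] 0.5016762502033532
-0.035 False [-2.2427 -0.9239 -0.0036] 0.5019778669459155
-0.05 False [-4.0651 -0.8166  0.6627] 0.5015541827906647
-0.065 False [-1.8142 -1.0671 -0.1923] 0.5059891203469732
-0.08 False [-0.9999 -0.8752 -1.7307] 0.5012487946043146
-0.094 False [-0.4238 -1.3229 -3.4319] 0.49928337263288813
lift [ 0.5691 -1.2587 -3.5493] 0.5046536656902331 18.1083
(np.int32(6220), np.float64(315.4), np.float64(307.8))
[0.4429 0.2717 0.153 ] [-0.0091 -0.0009]
```

```bash
python3 -c "
import cv2,numpy as np
a=cv2.imread('pics/w1.png')[:,120:520];b=cv2.imread('pics/s1.png')[120:360,200:400];b=cv2.resize(b,(400,480))
cv2.imwrite('pics/v1.png',np.hstack([a,b]))"
```

```text
(no output)
```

View pics/v1.png

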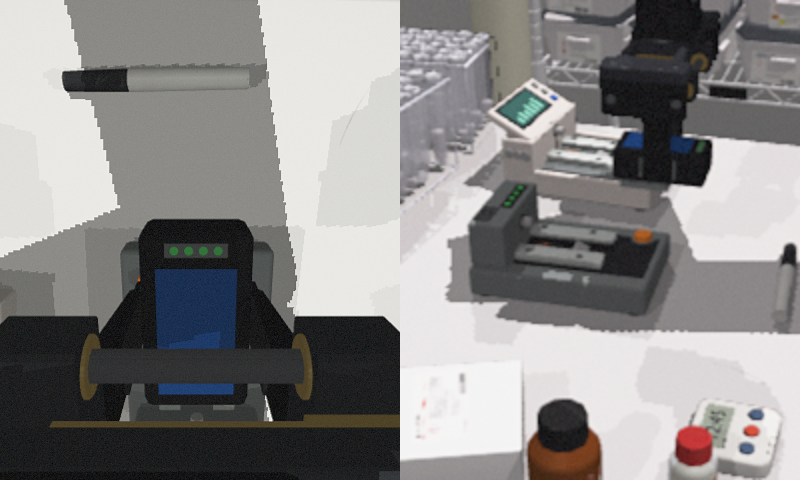

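The pack is held level and the fingers straddle it. The blue patch runs from row 269 to row 395 with its middle at column 315, split by the gripper bar. The charger is empty, and nothing else has moved.

```bash
python3 - <<'E'
from h import *
np.set_printoptions(precision=4,suppress=True)
c=get_calibration("wrist"); t=CH.inv(get_tcp_pos())
e=[CH.inv(onz(c,(315.5,v),.153))-t for v in (269,395)]; off=sum(e)/2-[.0031,0]; print("edges",e,"pack origin rel tcp",off)
line_to(MO.p(-.090-off[0],-off[1],.31),MO.r,max_speed=.12); dwell(.2)
f0=np.array(get_wrist_force()); w=lambda: np.array(get_wrist_force())-f0
line_to(MO.p(-.090-off[0],-off[1],.252),max_speed=.1)
h=line_to(MO.p(-.090-off[0],-off[1],.236),max_speed=.015,contact_N=2.5)
print(h,w(),get_tcp_pos(),get_t())
E
```

```text
edges [array([-0.0265, -0.0009]), array([ 0.0344, -0.0009])] pack origin rel tcp [ 0.0009 -0.0009]
True [-1.1223  0.0235  9.2382] [0.5003 0.0609 0.2388] 21.9333
```

```bash
python3 - <<'E'
from h import *
np.set_printoptions(precision=4,suppress=True)
ox,oy=.0009,-.0009; z=.2391
line_to(MO.p(-.090-ox,-oy,z),max_speed=.02); dwell(.2); f0=np.array(get_wrist_force()); print(f0)
w=lambda: MO.inv(np.r_[(np.array(get_wrist_force())-f0)[:2]+MO.o,0]).round(1)
for x in (-.082,-.076,-.070,-.064,-.055,-.045):
    h=line_to(MO.p(x-ox,-oy,z),max_speed=.02,contact_N=7); print(x,h,MO.inv(get_tcp_pos())+[ox,oy],w(),get_wrist_force()[2],get_finger_gap())
    if h: break
print(get_t())
E
```

```text
[ 0.4741 -0.1805 -2.6792]
-0.082 False [-0.082 -0.   ] [-0.9  0.6] -3.0285132669948673 0.502483213781358
-0.076 False [-0.076 -0.   ] [-0.5  0.7] -2.1793447974876345 0.5010048383444026
-0.07 False [-0.07  0.  ] [-0.  -0.4] -3.197729123272968 0.49902742022366114
-0.064 False [-0.064 -0.   ] [-1.1  1.4] -3.722521054955534 0.5045467683644055
-0.055 False [-0.055 -0.   ] [-0.6  0.7] -1.8137688126034501 0.5027647368953733
-0.045 False [-0.0453  0.    ] [-5.1 -1. ] -1.2419562754725288 0.5037959340640638
25.5333
```

```bash
python3 - <<'E'
from h import *
np.set_printoptions(precision=4,suppress=True)
ox,oy=.0009,-.0009; z=.2391
f0=np.array([.47,-.18,-2.7])
w=lambda: (MO.inv(np.r_[(np.array(get_wrist_force())-f0)[:2]+MO.o,0]).round(1),round(get_wrist_force()[2],1))
for x in [-.035,-.025,-.014,-.010,-.008,-.006,-.004,-.002,-.001,0,.001,.002]:
    h=line_to(MO.p(x-ox,-oy,z),max_speed=.02 if x<-.013 else .008,contact_N=12); print(x,h,MO.inv(get_tcp_pos())+[ox,oy],*w(),round(get_finger_gap(),3))
    if h: break
print(get_t())
E
```

```text
-0.035 False [-0.0348  0.    ] [0.2 0.5] -1.6 0.5
-0.025 False [-0.0249  0.    ] [0.3 0.3] -1.9 0.505
-0.014 False [-0.0139 -0.    ] [-0.7 -0.5] -1.7 0.502
-0.01 False [-0.01 -0.  ] [-0.8 -0.1] -1.0 0.501
-0.008 False [-0.0079  0.    ] [-0.2 -0. ] -1.0 0.498
-0.006 False [-0.0063  0.    ] [-4.5 -0.6] -0.9 0.502
-0.004 False [-0.0042  0.    ] [-6.3  0.1] -0.2 0.503
-0.002 False [-0.0022  0.    ] [-6.4 -0.2] -0.8 0.497
-0.001 False [-0.0013 -0.    ] [-5.7 -0.9] 0.6 0.503
0 False [-0.0003  0.    ] [-6.8 -0.5] 0.2 0.505
0.001 False [0.0006 0.    ] [-7.2  0.2] 0.8 0.504
0.002 False [0.0016 0.    ] [-7.8 -0.4] 1.6 0.502
30.8833
```

```bash
python3 - <<'E'
from h import *
np.set_printoptions(precision=4,suppress=True)
ox,oy=.0009,-.0009; z=.2391
f0=np.array([.47,-.18,-2.7])
w=lambda: (MO.inv(np.r_[(np.array(get_wrist_force())-f0)[:2]+MO.o,0]).round(1),round(get_wrist_force()[2],1))
for x in np.arange(.0025,.0061,.0005):
    h=line_to(MO.p(x-ox,-oy,z),max_speed=.005,contact_N=6); f=w(); print(x.round(4),h,MO.inv(get_tcp_pos())+[ox,oy],*f)
    if h or f[0][0]<-13: break
# ease back: the catch should hold the pack against the pull
for x in np.arange(x-.001,x-.0041,-.0005):
    line_to(MO.p(x-ox,-oy,z),max_speed=.005,contact_N=10); f=w(); print("back",x.round(4),MO.inv(get_tcp_pos())+[ox,oy],*f)
    if f[0][0]>3: break
print(get_t())
E
```

```text
0.0025 False [0.0021 0.    ] [-7.2 -0. ] 1.8
0.003 False [0.0026 0.    ] [-8.2  0.2] 0.5
0.0035 False [0.003 0.   ] [-7.9  0.2] 1.3
0.004 False [0.0034 0.    ] [-9.3  0.8] 2.2
0.0045 False [0.0036 0.    ] [-10.9   0.2] 4.3
0.005 False [0.0038 0.0001] [-13.5  -0. ] 6.2
back 0.004 [0.0034 0.0001] [-8.7 -0.4] 2.2
back 0.0035 [0.0031 0.0001] [-6.5  0.9] 0.3
back 0.003 [0.0028 0.    ] [-6.6  0.4] -0.1
back 0.0025 [0.0024 0.    ] [-5.7  0.1] -1.6
back 0.002 [0.0019 0.    ] [-5.  0.] -2.3
back 0.0015 [0.0014 0.    ] [-5.5 -0.1] -3.0
back 0.001 [0.0009 0.    ] [-4.4  0.7] -2.8
34.2333
```

```bash
python3 - <<'E'
from h import *
np.set_printoptions(precision=4,suppress=True)
ox,oy=.0009,-.0009; z=.2391
f0=np.array([.47,-.18,-2.7])
w=lambda: (MO.inv(np.r_[(np.array(get_wrist_force())-f0)[:2]+MO.o,0]).round(1),round(get_wrist_force()[2],1))
for x in np.arange(.0005,-.0031,-.0005):
    line_to(MO.p(x-ox,-oy,z),max_speed=.005,contact_N=8); dwell(.1); f=w(); print("back",x.round(4),MO.inv(get_tcp_pos())+[ox,oy],*f)
    if f[0][0]>2: break
print(get_t())
E
```

```text
back 0.0005 [ 0.0006 -0.    ] [-3.1  0.5] -5.5
back 0.0 [ 0.0003 -0.    ] [1.6 1.7] -8.9
back -0.0005 [-0. -0.] [5.5 0.5] -10.3
35.2833
```

The catch holds: the reaction flips to +5.5 N when I pull. I'll relax, release, retreat and look.

```bash
python3 - <<'E'
from h import *
np.set_printoptions(precision=4,suppress=True)
ox,oy=.0009,-.0009
line_to(MO.p(.0004-ox,-oy,.2391),max_speed=.005); open_gripper(); dwell(.2)
line_to(MO.p(.0004-ox,-oy,.33),max_speed=.1)
goto((.56,.07,.36),down(np.pi)); dwell(.3); c=get_calibration("wrist"); im=snapshot("wrist")
b=max(blobs(im,"blue",60)); P=onz(c,b[1:],.072); print(b,MO.inv(P),get_t(),get_wrist_force())
a=im[110:350,180:400]; s=snapshot("side")[150:450,180:455]
cv2.imwrite("pics/v2.png",np.hstack([cv2.resize(a,(440,480)),cv2.resize(s,(440,480))])[:,:800])
E
```

```text
(np.int32(3319), np.float64(296.3), np.float64(288.7)) [0.0018 0.    ] 38.4667 [ 0.09   -0.5139  0.0679]
```

View pics/v2.png

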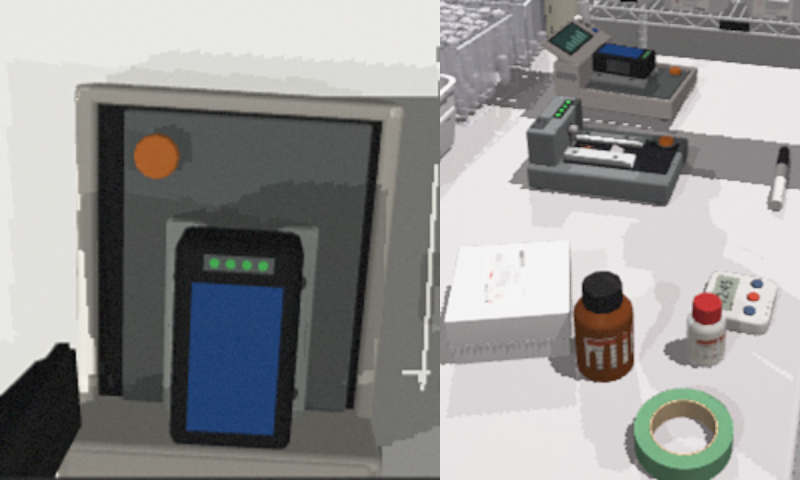

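The pack sits seated in the monitor against the display housing. Its patch is at x = +1.8 mm, and it hasn't sprung back after release. The bystanders are where they were.

```bash
python3 -c "
from station import *
print(job_done())"
```

```text
the job is handed in; nothing more can be done
None
```

The battery pack is off the charger and fully home in the temperature monitor; its catch held against a light pull before I let go, and the job was handed in after about 38.5 s of robot time.

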